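Open the bench lock box: dial, bolt, lid

TASK

Open the blue lock box on the bench: turn its dial until the green sector fills the little window, then slide the orange-tabbed bolt down the slope to its stop, and then swing the lid up and back until it stands upright or further. Leave it standing open with the bolt still fully drawn, let go, and do not disturb the things standing and lying round the box.

Things in the scene. Friction and masses are not known exactly. Their poses are not given: they have to be found in the camera images.
- lock_box: blue steel box screwed to the bench, 120 wide (y), 226 deep (x), 91 high (lid shut). Origin at bench level, 113 behind its front edge; x points front to back, z up. Its front panel slopes up to the back at 24 degrees from 30 above the bench (normal 24 degrees from vertical, leaning to the front). Up the panel: grey dial housing 86 x 86, 14 thick; orange bolt tab; then the lid of the chest behind
- window (a point): centre of the 14 x 14 window in the dial housing, low on the panel, through which the disc of the dial is seen (red, with one green sector)
- dial (a joint): dial angle, rad, growing clockwise as seen facing the panel; stiff (0.12 N m), stays where left, stops at 0 and 3.4. The green sector fills the window at 2.4; only within about 0.15 of that does a hidden notch in the disc let the bolt come down. It starts 1.4 to 2.3 rad short of it
- dial_grip (a point): top centre of the dial's black bar grip, on the dial's axis. The bar is 44 long (this point's x), 12 wide (its y), 24 tall, its top 42 above the panel and 28 above the housing; this point's z is the dial's axis, pointing out of the panel, 24 degrees from vertical
- bolt (a joint): travel of the steel bolt, m: 0 = shot (holding the lid down), 0.016 = fully drawn, at its stop. Drawn by sliding it straight down the slope, towards the dial. Drags at about 3.5 N, stays where left; with the dial off its mark it goes about 2 mm and jams
- bolt_tab (a point): top centre of the bolt's orange finger tab: 14 wide (this point's y = box y), 12 along the slope (its x, pointing up the slope), its top 41 above the panel (its z, the panel's normal) and 27 above the top of the dial housing, whose upper edge is 22 down the slope from the tab's face when the bolt is shot
- lid (a joint): lid angle in rad: 0 = shut, 1.8 = stop. Hinged along its back edge; a stiff hinge (0.4 N m), it stays where left. While the bolt is shot it lifts hardly at all
- lid_handle (a point): middle of the steel bar handle on the lid: round bar 10 thick, 60 long along box y, its centre line 34 above the hinge line and 30 above the lid's top; it turns up and back with the lid. 40 behind the lid's front edge
- lid_hinge (a point): middle of the lid's hinge line, along box y, at the back edge of the lid, 50 behind the handle bar when shut; this point turns with the lid
- screw_jar: glass jar of screws, 66 across, 94 high, standing behind the box; origin at the middle of its underside
- spray_can: spray can with red cap, 66 across, 192 high, standing behind the box; origin at the middle of its underside
- masking_tape: roll of masking tape lying flat on the right of the bench, 105 across, 26 high; origin at the middle of its underside
- coffee_mug: cream mug, 82 across, 94 high; origin at the middle of its underside
- spanner_13: steel combination spanner, 180 long, lying on the right of the bench
- nut_0: steel nut, 27 across, 12 high, lying in front of the box
- hex_key: black hex key, 78 long, lying behind the open red stamp tin

How it is judged:
On the way, in this order (a step that is already met when the one before it is completed fails the run):
1. the dial is turned until the green sector fills the window, the bolt still shot (value of joint dial between 2.25 and 2.55 rad and value of joint bolt below 0.006 m), for 0.2 s.
2. the bolt is drawn to its stop, the lid still shut (value of joint dial between 2.25 and 2.55 rad and value of joint bolt above 0.0135 m and value of joint lid below 0.15 rad), for 0.2 s.
3. the lid is swung up (value of joint lid above 1.3 rad), for 0.2 s.
At the end, for the whole second after the job is handed in: The lid stands open by more than 1.3 rad (75 degrees), the bolt is drawn at least 13.5 of its 16 mm, the dial is within 0.15 rad of its mark (2.4 rad, green in the window), and all three are at rest (value of joint dial between 2.25 and 2.55 rad and value of joint bolt above 0.0135 m and value of joint lid above 1.3 rad and velocity of joint dial between -0.05 and 0.05 rad/s and velocity of joint bolt between -0.05 and 0.05 m/s and velocity of joint lid between -0.05 and 0.05 rad/s); the robot touches nothing.
It fails at once if a bystander (jar, spray can, tape, mug, spanner, nut or hex key) is moved more than 25 mm (distance of any of screw_jar, spray_can, masking_tape, coffee_mug, spanner_13, nut_0, hex_key from where it was at the start of the episode above 0.025 m).
It fails at once if the spray can, jar or mug is tipped (angle between any of screw_jar, spray_can, coffee_mug's own z axis and vertical above 0.3 rad).
It also fails if it takes over 72 s, if anything falls off the work surface, if the arm or the gripper's body presses on something with over 40 N, if the wrist force passes 120 N, or if a joint passes its speed limit or range.

ROBOT

A 6-joint arm with a two-finger parallel gripper is mounted at the origin on a cart in front of the work surface, level with it; the furniture and walls round the work are solid. World frame = base frame: x ahead of the robot, y to its left, z up, the work surface at z = 0. Lengths are in m, angles in rad, forces in N, time in s.
With the tool pointing down it reaches from about 0.35 to 0.975 m from the base axis. Payload 4.9 kg.
Tool frame: the origin (TCP) lies midway between the tips of the shut fingers; the grasp point (between the pads) lies 19 mm behind it; z points along the fingers, y is the line along which they close (so a half turn about z gives the same grasp; the last joint's range is limited). The gripper opens to 85 mm and grips with 20 to 120 N. Pads are 22 mm wide; open, the fingers measure 114 mm over their backs; the gripper's body (76 mm by 85 mm) begins 54 mm behind the grasp point. The pads swing forward as they close: fully open they stand 13 mm farther back than shut.
Start: joints at [1.147, 0.053, 1.613, -0, 1.476, -0.119], TCP at [0.188, 0.596, 0.231] pointing down, gripper open.
Joint ranges: [-3.01, 3.01], [-1.01, 2.22], [0.06, 2.58], [-1.02, 4.17], [0.09, 2.62], [-3.14, 3.14]. Speed limits (rad/s): [2.57, 2.57, 3.14, 3.14, 3.14, 3.14].

INTERFACE

Orientations are given as a unit quaternion [w, x, y, z].
In Python, from plant import * gives the robot as it stands.
- The arm moves only by the tool jog_arm, never from a script. Its argument "targets" is a list of rows, each a list of 3 entries, a list of its own where there are three numbers: the shift along the tool's x, y, z in units of 25 mm (1.0 is 25 mm), then the turn, a rotation vector about the tool's x, y, z in units of 8 degrees (1.0 is 8 degrees), then the opening in per cent of the stroke, from 0 (shut) to 100 (fully open). A call has 1 to 8 rows; each row is the pose to reach, as a shift and turn from the pose commanded when the call began, along the tool's axes at that moment; what a row does not reach only later rows make up. A row lasts 1/8 s, in which the tool goes at most 62.5 mm and 10.7 degrees, less where a joint would pass 70% of its speed; a pose out of reach is approached as far as the arm can. A call with a gripper value outside its range is refused whole. The fingers move at their own pace and stop on an object; the grip force is fixed at half the most. Time passes only in rows, so rows that repeat a pose let the fingers close. It gives the time, the measured TCP pose, the force, the opening and the grip force at its end, in the units of the state.
- state(): the state, without advancing time (a new reading comes with each control period).
- grab_frame(name): name is "scene" or "side" or "wrist"; returns (picture, depth): 480x640x3 uint8, red, green, blue; 480x640 float32, m along the optical axis (not along the pixel's ray), 0 where there is no reading.
- camera_params(name): a dict with "fovy" (degrees; the focal length in pixels is half the picture's height over the tangent of half this angle, whatever the lens; pixels are square), "cx", "cy" (the principal point, pixels), "rvec" (rotation vector, rad) and "tvec" (3), from world to camera coordinates, as OpenCV has them; the wrist camera has in their place "hand_eye" (4x4, takes a point from camera to tool coordinates, whose origin is the TCP and whose axes are the flange's). Camera axes: x right, y down, z forward; pixel columns grow to the right and rows downward; lengths in m; the calibration is good to about 2 mm. A picture is of the moment at which its call begins: read the wrist's pose just before it. camera_params takes no time and is no camera call.
- job_done(): hands the job in; it is judged then, once.
The state is a dict: "time": time; "joint_pos": joint angles; "joint_vel": joint speeds; "joint_efforts": joint torques, N m; "tool_pos": TCP position; "tool_rot": TCP orientation; "contact_force": force on the tool from outside, world axes, zero at the start; "ft_torque": the same for the moment, N m; "gripper_width": opening from 0.0 (shut) to 1.0 (fully open); "grasp_force": force on a finger pad.
Only numpy, scipy, OpenCV 4.12 (cv2) and the standard library are available. Lean on these libraries where they do the work, as an engineer would, in place of code of your own. Each camera call takes 0.05 s, during which the arm holds its last target. There are 200 camera calls.

## Working session

There is one attempt and no reset: what is moved stays moved. The work goes in short steps, Python scripts to look and compute and a tool call to move; the robot and the scene stay as the last step left them, time stands still between calls to the robot, and variables do not carry over. Pictures are saved under pics/ and viewed, at most 13 in all, crops included, and the job is handed in when it is done.

Besides the shell and the picture viewer there is one more tool, called after "Request:" as name(argument=value, ...) on one line, values as JSON. jog_arm: Moves the arm, as the interface text tells. Its arguments: {"type":"object","properties":{"targets":{"type":"array"}},"required":["targets"]}

```bash
mkdir -p pics; ls; python3 - <<'E'
from plant import *
import cv2,numpy as np
s=state();print(s['time'],s['tool_pos'],s['tool_rot'])
for n in ("scene","side"):
    p,d=grab_frame(n);cv2.imwrite(f"pics/{n}0.png",p[:,:,::-1]);np.savez(f"pics/{n}0.npz",p=p,d=d);print(n,camera_params(n))
print(camera_params("wrist"))
E
```

```text
pics
0.0 [0.18732162 0.59561658 0.23006387] [-2.60940183e-04  1.51827670e-01  9.88406446e-01 -9.94107139e-04]
scene {'fovy': 56.974849149672906, 'cx': 330.3602404778182, 'cy': 236.72639326174271, 'rvec': array([ 2.08185044, -1.10708579,  0.5225949 ]), 'tvec': array([-0.31767123,  0.37041019,  0.56995503])}
side {'fovy': 48.203456252661695, 'cx': 321.87016633684925, 'cy': 242.2049257072054, 'rvec': array([ 0.06843474,  2.80097164, -1.34237503]), 'tvec': array([0.53168764, 0.06264908, 1.02577876])}
{'fovy': 65.88490432770716, 'cx': 321.12292599877014, 'cy': 241.90996420107805, 'hand_eye': array([[-3.37333421e-04, -9.47382332e-01, -3.20104050e-01,
         8.18009346e-02],
       [ 9.99999588e-01, -5.89495171e-04,  6.90850454e-04,
        -1.30689507e-04],
       [-8.43199306e-04, -3.20103685e-01,  9.47382140e-01,
        -1.42865367e-01],
       [ 0.00000000e+00,  0.00000000e+00,  0.00000000e+00,
         1.00000000e+00]])}
```

View pics/scene0.png

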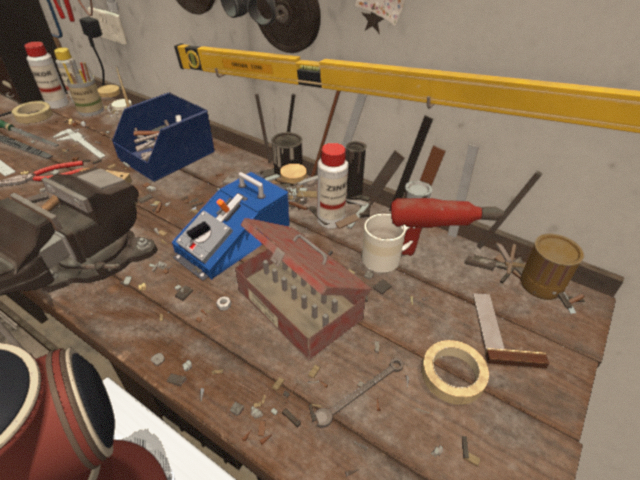

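View pics/side0.png

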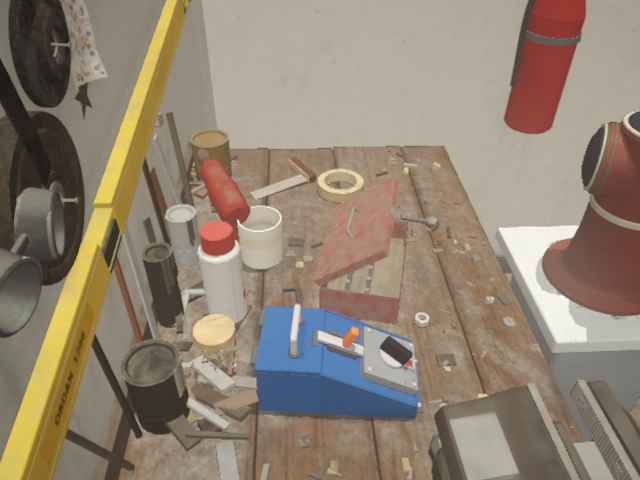

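The scene view has the box at about (235,225), dial at (200,230) and tab at (222,205). The side view has the tab at (352,336), grip at (397,350), handle at (296,330), jar at (215,335) and spray can at (220,270). Next I measure these.

```bash
cat > h.py <<'E'
import numpy as np,cv2
from scipy.spatial.transform import Rotation as R
from plant import *
def K(c): 
    f=240/np.tan(np.radians(c['fovy']/2)); return f,c['cx'],c['cy']
def cam(n,s=None):
    c=camera_params(n)
    if n=="wrist":
        H=np.array(c['hand_eye']);q=s['tool_rot'];T=np.eye(4);T[:3,:3]=R.from_quat([q[1],q[2],q[3],q[0]]).as_matrix();T[:3,3]=s['tool_pos']
        return K(c),T@H
    M=np.eye(4);M[:3,:3]=R.from_rotvec(c['rvec']).as_matrix();M[:3,3]=c['tvec'];return K(c),np.linalg.inv(M)
def cloud(d,k,T):
    f,cx,cy=k;v,u=np.mgrid[:480,:640]
    P=np.stack([(u-cx)/f*d,(v-cy)/f*d,d],-1);P=P@T[:3,:3].T+T[:3,3];P[d<=0]=np.nan;return P
def proj(p,k,T):
    f,cx,cy=k;q=(np.atleast_2d(p)-T[:3,3])@T[:3,:3];return np.c_[f*q[:,0]/q[:,2]+cx,f*q[:,1]/q[:,2]+cy]
E
python3 - <<'E'
from h import *
for n,roi in (("scene",(165,165,295,280)),("side",(250,295,425,420))):
    z=np.load(f"pics/{n}0.npz");p,d=z['p'],z['d'];k,T=cam(n);P=cloud(d,k,T)
    m=np.zeros((480,640),bool);x0,y0,x1,y1=roi;m[y0:y1,x0:x1]=1
    hsv=cv2.cvtColor(p,cv2.COLOR_RGB2HSV);h,s,v=[hsv[...,i] for i in range(3)]
    ok=m&np.isfinite(P[...,0])
    blue=ok&(h>100)&(h<125)&(s>120)
    B=P[blue];B=B[(B[:,2]>0.01)&(B[:,2]<.12)]
    r=cv2.minAreaRect(B[:,:2].astype(np.float32)*1000);print(n,len(B),"rect mm",r,"zmax",np.percentile(B[:,2],99))
    for nm,mm in (("orange",ok&(h>5)&(h<18)&(s>170)&(v>120)),("black",ok&(v<45)&(s<120)),("green",ok&(h>40)&(h<85)&(s>80)),("red",ok&((h<5)|(h>174))&(s>150))):
        nn,l,st,ce=cv2.connectedComponentsWithStats(mm.astype(np.uint8))
        for i in np.argsort(-st[1:,4])[:3]+1:
            if st[i,4]>8: Q=P[l==i];print(nm,st[i,4],ce[i].round(),np.nanmedian(Q,0).round(4),np.nanmin(Q,0).round(3),np.nanmax(Q,0).round(3))
    t=blue&(P[...,2]>0.085);Q=P[t];print("top",len(Q),cv2.minAreaRect(Q[:,:2].astype(np.float32)*1000),np.median(Q,0))
    t=ok&(P[...,2]>0.103)&(P[...,2]<.135)&(s<80);Q=P[t];print("handle",len(Q),np.median(Q,0),cv2.fitLine(Q[:,:2].astype(np.float32),cv2.DIST_HUBER,0,.01,.01).ravel(),Q.min(0),Q.max(0))
E
```

```text
scene 3720 rect mm ((533.2318725585938, 349.25457763671875), (389.60675048828125, 230.05789184570312), 83.683349609375) zmax 0.09648029283247592
orange 64 [223. 205.] [0.5007 0.215  0.1067] [0.493 0.212 0.088] [0.51  0.225 0.118]
black 167 [198. 231.] [0.4343 0.2236 0.0808] [0.418 0.212 0.063] [0.453 0.236 0.095]
black 26 [276. 169.] [0.7393 0.2731 0.044 ] [0.736 0.265 0.032] [0.745 0.282 0.056]
red 14 [192. 246.] [0.4206 0.2355 0.0437] [0.417 0.232 0.04 ] [0.425 0.239 0.046]
top 1313 ((579.6856689453125, 211.3765869140625), (124.1357192993164, 107.30274200439453), 83.5850830078125) [0.57061191 0.19224633 0.09419287]
handle 208 [0.57947676 0.2020699  0.12556156] [0.11935367 0.9928518  0.5794892  0.20873047] [0.48312988 0.02035672 0.10303435] [0.58785248 0.2448169  0.13347337]
side 8710 rect mm ((520.78955078125, 221.4227294921875), (125.2206039428711, 227.48536682128906), 83.99769592285156) zmax 0.09705290090438079
red 12 [408. 363.] [0.4171 0.2268 0.0435] [0.415 0.223 0.042] [0.425 0.244 0.068]
top 3952 ((579.457275390625, 215.40286254882812), (125.27127838134766, 109.48693084716797), 84.17872619628906) [0.58892716 0.22975006 0.09484744]
handle 367 [0.58417432 0.22401183 0.12837562] [0.11693066 0.9931401  0.5840479  0.22354284] [0.49679276 0.18058368 0.10312344] [0.59128703 0.24958716 0.13220278]
```

```bash
cat >> h.py <<'E'
YAW=np.radians(-6.2);O=np.array([.521,.2215,0.])
def bx(): c,s=np.cos(YAW),np.sin(YAW);return np.array([[c,-s,0],[s,c,0],[0,0,1.]])
A24=np.radians(24)
def Rtool(tilt,xang):
    """tool z = down tilted forward (box +x) by tilt deg; then turn xang deg about tool z; at 0 tool x = -box x side, y = box y*?"""
    t=np.radians(tilt);z=np.array([np.sin(t),0,-np.cos(t)]);x=np.array([-np.cos(t),0,-np.sin(t)]);y=np.cross(z,x)
    return bx()@np.c_[x,y,z]@R.from_euler('z',xang,degrees=True).as_matrix()
def Rcur(s): q=s['tool_rot'];return R.from_quat([q[1],q[2],q[3],q[0]]).as_matrix()
def jog(p,Rt,s=None,base=None):
    s=s or state()
    p0,R0=(s['tool_pos'],Rcur(s)) if base is None else base
    print("jog",(R0.T@(np.array(p)-p0)/.025).round(2).tolist(),(np.degrees(R.from_matrix(R0.T@Rt).as_rotvec())/8).round(2).tolist())
def b2w(p): return O+bx()@np.array(p)
def w2b(p): return (np.asarray(p)-O)@bx()
E
python3 - <<'E'
from h import *
print(w2b([.434,.2236,.08]),w2b([.5007,.215,.1067]))
a=bx()@np.array([-np.sin(A24),0,np.cos(A24)])
g=np.array([.434,.2236,.08]);p=g+a*.13;print(p)
jog(p,Rtool(24,0));s=state();jog((s['tool_pos']+p)/2+[0,0,.1],Rcur(s))
for n in ("scene","side"):
    z=np.load(f"pics/{n}0.npz");p,d=z['p'],z['d'];k,T=cam(n);P=cloud(d,k,T)
    B=w2b(P.reshape(-1,3));B=B[np.isfinite(B[:,0])]
    # obstacles above .1 near behind lid
    q=B[(B[:,0]>.1)&(B[:,0]<.35)&(abs(B[:,1])<.2)&(B[:,2]>.06)]
    for lo,hi in ((.06,.12),(.12,.2),(.2,.35)):
        t=q[(q[:,2]>lo)&(q[:,2]<hi)]
        H,xe,ye=np.histogram2d(t[:,0],t[:,1],bins=[np.arange(.1,.36,.025),np.arange(-.2,.21,.04)]);print(n,lo);print((H>3).astype(int))
    t=B[(B[:,0]<0.1)&(B[:,2]>.12)];print("front tall",t.min(0),t.max(0))
E
```

```text
[-0.08671793 -0.00730823  0.08      ] [-0.01947927 -0.00865437  0.1067    ]
[0.38143351 0.22931055 0.19876091]
jog [-11.8, -11.65, 1.28] [-0.31, -2.99, -1.38]
jog [-5.9, -5.83, -3.36] [0.0, 0.0, 0.0]
scene 0.06
[[0 0 0 1 1 1 1 0 0 0]
 [0 0 0 0 0 0 0 0 0 0]
 [0 1 1 1 1 1 0 0 0 0]
 [0 1 0 1 1 1 0 0 0 0]
 [0 1 0 0 1 1 1 1 0 0]
 [0 0 0 0 0 1 1 1 0 0]
 [0 1 1 0 0 1 1 1 0 1]
 [0 1 0 0 1 1 1 1 0 1]
 [1 1 0 0 1 1 1 1 1 1]
 [1 1 1 0 1 0 0 0 0 0]]
scene 0.12
[[0 0 0 0 0 0 0 0 0 0]
 [0 0 0 0 0 0 0 0 0 0]
 [0 1 1 0 0 0 0 0 0 0]
 [0 1 1 0 0 0 0 0 0 0]
 [0 1 1 0 0 0 0 0 0 0]
 [0 0 0 0 0 0 0 0 0 0]
 [0 1 1 0 0 0 0 0 0 0]
 [0 1 1 0 1 0 0 1 0 1]
 [1 1 1 1 1 1 1 1 1 1]
 [1 1 1 1 1 0 0 0 0 0]]
scene 0.2
[[0 0 0 0 0 0 0 0 0 0]
 [0 0 0 0 0 0 0 0 0 0]
 [0 0 0 0 0 0 0 0 0 0]
 [0 0 0 0 0 0 0 0 0 0]
 [0 0 0 0 0 0 0 0 0 0]
 [0 0 0 0 0 0 0 0 0 0]
 [0 0 0 0 0 1 1 1 1 1]
 [1 1 1 1 1 1 1 1 1 1]
 [1 1 1 1 1 1 1 1 1 1]
 [1 1 1 1 1 0 0 0 0 0]]
front tall [-0.49712568 -0.35821748  0.12000302] [0.09999292 1.10725057 0.32158151]
side 0.06
[[0 0 0 1 1 1 1 0 0 0]
 [0 0 0 0 0 0 0 0 0 0]
 [0 1 1 0 1 1 0 0 0 0]
 [0 0 1 0 1 1 0 0 0 0]
 [0 0 1 0 1 1 1 1 0 0]
 [0 0 0 0 0 1 1 1 0 0]
 [0 0 1 0 0 1 1 1 0 1]
 [0 0 1 1 1 1 1 1 0 1]
 [1 0 1 1 1 1 1 1 1 1]
 [1 1 1 1 1 0 0 0 0 0]]
side 0.12
[[0 0 0 0 0 0 0 0 0 0]
 [0 0 0 0 0 0 0 0 0 0]
 [0 1 1 0 0 0 0 0 0 0]
 [0 1 1 0 0 0 0 0 0 0]
 [0 1 1 0 0 0 0 0 0 0]
 [0 0 0 0 0 0 0 0 0 0]
 [0 1 1 0 0 0 0 0 0 0]
 [0 1 1 0 1 0 0 1 0 1]
 [0 1 1 1 1 1 1 1 1 1]
 [1 1 1 1 1 0 0 0 0 0]]
side 0.2
[[0 0 0 0 0 0 0 0 0 0]
 [0 0 0 0 0 0 0 0 0 0]
 [0 0 0 0 0 0 0 0 0 0]
 [0 0 0 0 0 0 0 0 0 0]
 [0 0 0 0 0 0 0 0 0 0]
 [0 0 0 0 0 0 0 0 0 0]
 [0 0 0 0 0 0 1 1 1 1]
 [1 1 1 1 1 1 1 1 1 1]
 [1 1 1 1 1 1 0 1 1 1]
 [1 1 1 1 1 0 0 0 0 0]]
front tall [-0.93678419 -1.31879171  0.12000034] [0.09973374 0.23339996 0.31949961]
```

Request:
jog_arm(targets=[[[-3, -3, -3], [0, -1, -0.4], 100], [[-6, -6, -3.4], [0, -2, -0.8], 100], [[-11.8, -11.6, 1.3], [-0.3, -3, -1.4], 100], [[-11.8, -11.6, 1.3], [-0.3, -3, -1.4], 100], [[-11.8, -11.6, 1.3], [-0.3, -3, -1.4], 100], [[-11.8, -11.6, 1.3], [-0.3, -3, -1.4], 100], [[-11.8, -11.6, 1.3], [-0.3, -3, -1.4], 100], [[-11.8, -11.6, 1.3], [-0.3, -3, -1.4], 100]])

```text
time: 1.1
tool_pos: [0.3824, 0.2267, 0.1964]
tool_rot: [0.207, 0.056, 0.977, -0.013]
contact_force: [-0.1, 0.3, 0.4]
gripper_width: 1.0
grasp_force: 0.0
```

```bash
python3 - <<'E'
from h import *
s=state();print(s['time'],s['tool_pos'],s['joint_pos'],s['joint_vel'])
p,d=grab_frame("wrist");cv2.imwrite("pics/w1.png",p[:,:,::-1]);np.savez("pics/w1.npz",p=p,d=d,pos=s['tool_pos'],rot=s['tool_rot'])
E
```

```text
1.1 [0.38238581 0.22673566 0.19635878] [ 0.5206298  -0.62535709  2.25582355 -0.26495143  1.1815056  -0.87564071] [ 0.03980416  0.00835001 -0.0369904   0.03195697 -0.01717974 -0.0182875 ]
```

View pics/w1.png

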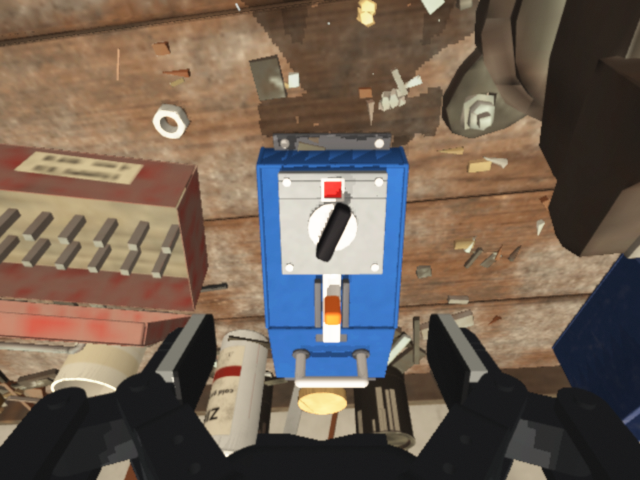

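The wrist picture shows the red window at (332,188), bar grip from (346,207) to (320,258), tab at (332,311) and handle at (332,382). Next I compute their positions.

```bash
python3 - <<'E'
from h import *
z=np.load("pics/w1.npz");p,d=z['p'],z['d'];k,T=cam("wrist",dict(tool_pos=z['pos'],tool_rot=z['rot']))
P=cloud(d,k,T);B=(P-O)@bx()
hsv=cv2.cvtColor(p,cv2.COLOR_RGB2HSV);h,s,v=[hsv[...,i] for i in range(3)]
m=np.zeros((480,640),bool);m[140:395,250:415]=1
blue=m&(h>100)&(h<125)&(s>120)&(B[...,2]>.02)
r=cv2.minAreaRect(P[blue][:,:2].astype(np.float32)*1000);print("blue rect",r)
# panel frame: rotate about y by 24
def pan(b): c,s_=np.cos(A24),np.sin(A24);q=b-np.array([-.113,0,.03]);return np.stack([q[...,0]*c+q[...,2]*s_,q[...,1],-q[...,0]*s_+q[...,2]*c],-1)
N=pan(B)
pb=blue&(B[...,0]<0);print("panel n med",np.median(N[pb],0),"lidz",np.median(B[blue&(B[...,0]>.03)],0))
hg=m&(s<60)&(v>120)&(N[...,2]>.005)&(N[...,2]<.025)&(B[...,0]<-.03)
print("housing",np.median(N[hg],0),cv2.minAreaRect(N[hg][:,:2].astype(np.float32)*1000))
bar=m&(v<60)&(N[...,2]>.036)&(N[...,2]<.052)&(B[...,0]<-.03)
print("bar",bar.sum(),np.median(N[bar],0),cv2.minAreaRect(N[bar][:,:2].astype(np.float32)*1000),cv2.minAreaRect(np.argwhere(bar)[:,::-1].astype(np.float32)))
og=m&(h>3)&(h<20)&(s>170)&(N[...,2]>.03)&(B[...,0]<.02)
t=og&(N[...,2]>np.percentile(N[og][:,2],60)-.004);print("tab",og.sum(),np.percentile(N[og][:,2],[5,50,95]),np.median(N[t],0),N[t].min(0),N[t].max(0))
hd=m&(B[...,2]>.112)&(B[...,0]>.03)&(B[...,0]<.09);print("handle",np.median(B[hd],0),np.percentile(B[hd],[2,98],axis=0),cv2.minAreaRect(P[hd][:,:2].astype(np.float32)*1000))
E
```

```text
blue rect ((591.144775390625, 211.65618896484375), (152.849609375, 374.369384765625), 83.60005187988281)
panel n med [ 0.05986846 -0.00593345  0.00049934] lidz [ 0.06518268 -0.00174512  0.0948277 ]
housing [ 0.04316119 -0.0026155   0.01443387] ((49.375274658203125, -1.6289939880371094), (85.76419830322266, 90.76697540283203), 89.67791748046875)
bar 773 [ 0.04332321 -0.00094802  0.04195348] ((45.506309509277344, -1.8006296157836914), (10.760726928710938, 42.76039123535156), 65.97146606445312) ((332.91607666015625, 232.89418029785156), (14.982227325439453, 56.30417251586914), 25.016895294189453)
tab 188 [0.03108005 0.03933381 0.04192945] [ 0.11334432 -0.00046976  0.04024706] [ 0.11095891 -0.00772699  0.03621334] [0.1211862  0.00449556 0.04300738]
handle [ 0.05852348 -0.00218345  0.12620831] [[ 0.05650609 -0.03523287  0.11332324]
 [ 0.06341492  0.03170187  0.1300597 ]] ((580.7073974609375, 213.1752471923828), (69.72899627685547, 9.183393478393555), 85.08995056152344)
```

```bash
cat >> h.py <<'E'
O=O+bx()@np.array([0,-.0016,0])
def pw(s,y,n): c,t=np.cos(A24),np.sin(A24);return b2w([-.113+s*c-n*t,y,.03+s*t+n*c])
def w2p(w): q=w2b(w)-np.array([-.113,0,.03]);c,t=np.cos(A24),np.sin(A24);return np.array([q[0]*c+q[2]*t,q[1],-q[0]*t+q[2]*c])
E
python3 - <<'E'
from h import *
z=np.load("pics/w1.npz");d=z['d'];k,T=cam("wrist",dict(tool_pos=z['pos'],tool_rot=z['rot']))
B=(cloud(d,k,T)-O)@bx();B[410:]=np.nan;B[310:,:220]=np.nan;B[310:,420:]=np.nan
for yl,yh in ((-.2,-.14),(-.14,-.07),(.07,.12),(.12,.16),(.16,.22)):
    q=B[(B[...,0]<.05)&(B[...,0]>-.25)&(B[...,1]>yl)&(B[...,1]<yh)];print(yl,yh,len(q),np.nanmax(q[:,2]) if len(q) else 0)
s=state();print(w2p(s['tool_pos']))
jog(pw(.0455,0,.08),Rtool(24,24));jog(pw(.0455,0,.024),Rtool(24,24))
E
```

```text
-0.2 -0.14 21601 0.06515142978176569
-0.14 -0.07 24627 0.06583586468720454
0.07 0.12 17952 0.04214792873741863
0.12 0.16 33102 0.16066597523951076
0.16 0.22 7058 0.15236378384082275
[ 0.04458357 -0.00628668  0.16347084]
jog [-0.04, 0.26, 3.34] [-0.01, 0.0, 2.98]
jog [-0.04, 0.26, 5.58] [-0.01, 0.0, 2.98]
```

Request:
jog_arm(targets=[[[0, 0.2, 1.5], [0, 0, 1.5], 60], [[0, 0.25, 3.3], [0, 0, 3], 60], [[0, 0.25, 3.3], [0, 0, 3], 60], [[0, 0.25, 3.3], [0, 0, 3], 60]])

```text
time: 1.65
tool_pos: [0.4155, 0.2351, 0.1232]
tool_rot: [0.206, 0.252, 0.945, 0.033]
contact_force: [-1.0, 0.1, -0.2]
gripper_width: 0.596
grasp_force: 0.0
```

```bash
python3 - <<'E'
from h import *
s=state();print(s['time'],w2p(s['tool_pos']),s['gripper_width'],s['joint_pos'])
jog(pw(.0455,0,.024),Rtool(24,24))
p,d=grab_frame("wrist");np.savez("pics/w2.npz",p=p,d=d)
k,T=cam("wrist",s);B=(cloud(d,k,T)-O)@bx();N=np.apply_along_axis(lambda b:w2p(b2w(b)),-1,B[::1,::1])
v=p.max(-1);m=(v<60)&(N[...,2]>.036)&(N[...,2]<.052)&(N[...,0]<.09)&(N[...,0]>0)&(abs(N[...,1])<.04)
print(m.sum(),np.median(N[m],0),cv2.minAreaRect(N[m][:,:2].astype(np.float32)*1000))
cv2.imwrite("pics/w2.png",p[:,:,::-1])
E
```

```text
1.65 [0.04399466 0.00376433 0.08243928] 0.5957270343096828 [ 0.49369062 -0.44545389  2.26746326 -0.27862932  0.984748   -0.4396098 ]
jog [-0.12, -0.12, 2.34] [0.01, -0.0, 0.03]
1091 [ 4.44543731e-02 -2.66491656e-05  4.19391703e-02] ((45.61482238769531, 0.34445667266845703), (10.667364120483398, 42.880897521972656), 66.35145568847656)
```

View pics/w2.png

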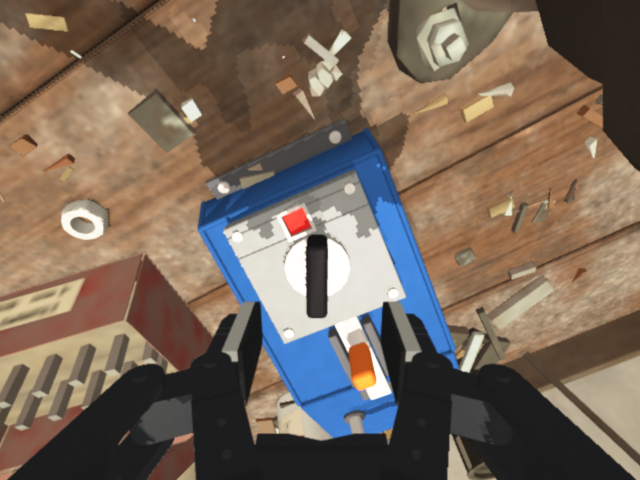

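The bar at (317,277) is lined up with the tool and the window at (297,220) is red. Now I go down and grip.

Request:
jog_arm(targets=[[[-0.1, -0.1, 1.2], [0, 0, 0], 55], [[-0.1, -0.1, 2.3], [0, 0, 0], 55], [[-0.1, -0.1, 2.3], [0, 0, 0], 55], [[-0.1, -0.1, 2.3], [0, 0, 0], 0], [[-0.1, -0.1, 2.3], [0, 0, 0], 0], [[-0.1, -0.1, 2.3], [0, 0, 0], 0], [[-0.1, -0.1, 2.3], [0, 0, 0], 0]])

```text
time: 2.58
tool_pos: [0.4407, 0.2283, 0.0735]
tool_rot: [0.207, 0.254, 0.944, 0.033]
contact_force: [-3.1, -0.9, 4.9]
gripper_width: 0.122
grasp_force: 58.7
```

Now turn 80° in two stages and check the window.

Request:
jog_arm(targets=[[[0, 0, 0], [0, 0, 1.2], 0], [[0, 0, 0], [0, 0, 2.4], 0], [[0, 0, 0], [0, 0, 3.6], 0], [[0, 0, 0], [0, 0, 4.8], 0], [[0, 0, 0], [0, 0, 6], 0], [[0, 0, 0], [0, 0, 7.2], 0], [[0, 0, 0], [0, 0, 8.4], 0], [[0, 0, 0], [0, 0, 9.5], 0]])

```text
time: 3.58
tool_pos: [0.4397, 0.2278, 0.073]
tool_rot: [0.142, 0.783, 0.586, 0.152]
contact_force: [-11.6, -2.0, 9.9]
gripper_width: 0.124
grasp_force: 59.7
```

```bash
cat > win.py <<'E'
from h import *
import sys
s=state();print(s['time'],w2p(s['tool_pos']).round(4),"j6",s['joint_pos'][5],"F",s['contact_force'],s['grasp_force'])
Rr=Rtool(24,0).T@Rcur(s);print("psi",np.degrees(np.arctan2(Rr[1,0],Rr[0,0])))
W=pw(.012,0,.014)
for n in ("scene","side","wrist"):
    p,d=grab_frame(n);k,T=cam(n,s);u,v=proj(W,k,T)[0]
    hsv=cv2.cvtColor(p,cv2.COLOR_RGB2HSV);h,sa,va=[hsv[...,i].astype(int) for i in range(3)]
    B=cloud(d,k,T);c,t=np.cos(A24),np.sin(A24);Q=(B-O)@bx()-np.array([-.113,0,.03]);N=np.stack([Q[...,0]*c+Q[...,2]*t,Q[...,1],-Q[...,0]*t+Q[...,2]*c],-1)
    m=(N[...,0]>-.002)&(N[...,0]<.03)&(abs(N[...,1])<.02)&(abs(N[...,2]-.01)<.012)
    for nm,mm in (("red",m&((h<6)|(h>172))&(sa>140)),("green",m&(h>40)&(h<90)&(sa>90))):
        if mm.sum(): print(n,nm,mm.sum(),(u.round(),v.round()),np.median(N[mm],0).round(4),np.percentile(N[mm][:,1],[5,95]).round(4))
    r=p[max(0,int(v)-30):int(v)+30,max(0,int(u)-40):int(u)+40]
    if r.size: cv2.imwrite(f"pics/win_{n}_{sys.argv[1]}.png",cv2.resize(r[:,:,::-1],None,fx=4,fy=4,interpolation=0))
E
python3 win.py 1
```

```text
3.575 [ 0.0463 -0.0009  0.0265] j6 0.8910798429870991 F [-11.63569303  -1.99930617   9.91937735] 59.653977155685425
psi 100.17329223480091
scene red 17 (np.float64(191.0), np.float64(247.0)) [0.0161 0.0041 0.0084] [0.0005 0.0081]
side red 8 (np.float64(411.0), np.float64(364.0)) [ 0.0145 -0.0044  0.0081] [-0.0067 -0.0025]
side green 2 (np.float64(411.0), np.float64(364.0)) [ 0.0152 -0.0088  0.008 ] [-0.0092 -0.0084]
wrist red 437 (np.float64(248.0), np.float64(312.0)) [ 0.0149 -0.0013  0.0083] [-0.006   0.0027]
wrist green 90 (np.float64(248.0), np.float64(312.0)) [ 0.0182 -0.0069  0.0089] [-0.008  -0.0054]
```

Green is entering from the -y side. I turn 20° more.

Request:
jog_arm(targets=[[[0, 0, 0], [0, 0, 1.2], 0], [[0, 0, 0], [0, 0, 2.5], 0], [[0, 0, 0], [0, 0, 2.5], 0]])

```text
time: 4.1
tool_pos: [0.4394, 0.2279, 0.0729]
tool_rot: [0.113, 0.872, 0.443, 0.174]
contact_force: [-12.0, -2.8, 10.2]
gripper_width: 0.123
grasp_force: 59.7
```

```bash
python3 win.py 2
```

```text
4.1 [ 0.0459 -0.0008  0.0265] j6 1.2366783266284689 F [-12.04863251  -2.77463444  10.17565437] 59.728606939315796
psi 119.99402289073446
scene red 4 (np.float64(191.0), np.float64(247.0)) [0.0176 0.008  0.0075] [0.0064 0.0087]
scene green 3 (np.float64(191.0), np.float64(247.0)) [0.0166 0.0003 0.0102] [-0.0005  0.0022]
side green 15 (np.float64(411.0), np.float64(364.0)) [ 0.0148 -0.0049  0.0087] [-0.0083 -0.0023]
wrist green 341 (np.float64(258.0), np.float64(333.0)) [ 0.0136 -0.0003  0.0088] [-0.007   0.0033]
```

View pics/win_wrist_2.png

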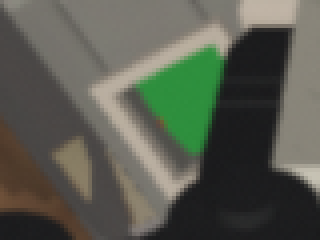

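Request:
jog_arm(targets=[[[0, 0, 0], [0, 0, 1.2], 0], [[0, 0, 0], [0, 0, 2], 0], [[0, 0, 0], [0, 0, 2], 0]])

```text
time: 4.62
tool_pos: [0.4392, 0.2281, 0.0728]
tool_rot: [0.088, 0.925, 0.317, 0.188]
contact_force: [-13.6, -0.7, 10.0]
gripper_width: 0.125
grasp_force: 59.8
```

```bash
python3 win.py 3
```

```text
4.625 [ 0.0457 -0.0006  0.0265] j6 1.5154831060517842 F [-13.63473344  -0.68028063   9.99649506] 59.797468185424805
psi 135.97853290228215
scene green 15 (np.float64(191.0), np.float64(247.0)) [0.0168 0.0044 0.0089] [0.0007 0.0076]
side green 14 (np.float64(411.0), np.float64(364.0)) [ 0.0146 -0.0053  0.0084] [-0.0083 -0.0026]
wrist green 38 (np.float64(271.0), np.float64(347.0)) [0.0112 0.0031 0.0089] [0.0013 0.0044]
```

Request:
jog_arm(targets=[[[0, 0, 0], [0, 0, 1], 0], [[0, 0, 0], [0, 0, 1], 0]])

```text
time: 5.03
tool_pos: [0.4391, 0.2282, 0.0728]
tool_rot: [0.074, 0.945, 0.252, 0.194]
contact_force: [-13.2, -0.8, 9.9]
gripper_width: 0.121
grasp_force: 59.8
```

```bash
python3 win.py 4
```

```text
5.025 [ 0.0456 -0.0005  0.0265] j6 1.6553063821181497 F [-13.17925569  -0.77997355   9.89405496] 59.8145055770874
psi 143.99678818947493
scene green 16 (np.float64(191.0), np.float64(247.0)) [0.0163 0.0045 0.009 ] [0.     0.0075]
side green 15 (np.float64(411.0), np.float64(364.0)) [ 0.0144 -0.0047  0.0089] [-0.0083 -0.0021]
```

View pics/win_side_4.png

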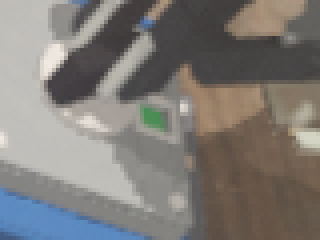

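The side crop shows the visible half of the window fully green. I keep turning to find the trailing edge.

Request:
jog_arm(targets=[[[0, 0, 0], [0, 0, 1], 0], [[0, 0, 0], [0, 0, 1], 0]])

```text
time: 5.42
tool_pos: [0.4391, 0.2283, 0.0728]
tool_rot: [0.061, 0.961, 0.185, 0.198]
contact_force: [-13.4, -0.1, 11.0]
gripper_width: 0.122
grasp_force: 59.8
```

```bash
python3 win.py 5
```

```text
5.425 [ 0.0455 -0.0004  0.0265] j6 1.79493757586269 F [-13.4036408   -0.10995663  10.95841904] 59.81861472129822
psi 152.0016042056934
scene green 17 (np.float64(191.0), np.float64(247.0)) [0.016  0.0031 0.0096] [0.0003 0.0077]
side red 1 (np.float64(411.0), np.float64(364.0)) [ 0.014  -0.0095  0.0076] [-0.0095 -0.0095]
side green 8 (np.float64(411.0), np.float64(364.0)) [ 0.0145 -0.0035  0.0096] [-0.0054 -0.001 ]
```

Request:
jog_arm(targets=[[[0, 0, 0], [0, 0, 1], 0], [[0, 0, 0], [0, 0, 1], 0]])

```text
time: 5.82
tool_pos: [0.439, 0.2285, 0.0727]
tool_rot: [0.046, 0.971, 0.118, 0.202]
contact_force: [-14.5, 0.5, 10.7]
gripper_width: 0.127
grasp_force: 59.8
```

```bash
python3 win.py 6
```

```text
5.825 [ 0.0454 -0.0003  0.0265] j6 1.9345837911488513 F [-14.52498907   0.50782955  10.73196633] 59.80900526046753
psi 160.00627830905574
scene green 16 (np.float64(191.0), np.float64(247.0)) [0.0164 0.0038 0.009 ] [0.0009 0.0079]
side red 10 (np.float64(411.0), np.float64(364.0)) [ 0.0147 -0.0061  0.0084] [-0.0089 -0.0043]
```

Leading edge is centred at ψ≈109° and trailing edge at ≈163°, so the mark is at ψ≈136°. I turn back 24°.

Request:
jog_arm(targets=[[[0, 0, 0], [0, 0, -1], 0], [[0, 0, 0], [0, 0, -2], 0], [[0, 0, 0], [0, 0, -3], 0], [[0, 0, 0], [0, 0, -3], 0], [[0, 0, 0], [0, 0, -3], 0], [[0, 0, 0], [0, 0, -3], 0]])

```text
time: 6.72
tool_pos: [0.4392, 0.2281, 0.0728]
tool_rot: [0.088, 0.925, 0.318, 0.188]
contact_force: [-12.8, -0.1, 9.7]
gripper_width: 0.12
grasp_force: 59.8
```

Request:
jog_arm(targets=[[[0, 0, 0], [0, 0, 0], 50], [[0, 0, 0], [0, 0, 0], 50], [[0, 0, 0], [0, 0, 0], 50], [[0, 0, -2.5], [0, 0, 0], 50], [[0, 0, -4], [0, 0, 0], 60], [[0, 0, -4], [0, 0, 0], 60], [[0, 0, -4], [0, 0, 0], 60]])

```text
time: 7.6
tool_pos: [0.3994, 0.2319, 0.162]
tool_rot: [0.088, 0.925, 0.318, 0.189]
contact_force: [0.5, 0.0, -0.1]
gripper_width: 0.603
grasp_force: 0.0
```

```bash
python3 win.py 7; python3 - <<'E'
from h import *
jog(pw(.1165,0,.10),Rtool(24,0));jog(pw(.1165,0,.10),Rtool(24,180))
print(state()['joint_pos'])
E
```

```text
7.6 [ 0.0454 -0.0012  0.1243] j6 1.5022726878603774 F [ 0.50657342  0.02630075 -0.12927304] 0.0
psi 135.8994300361123
scene green 15 (np.float64(191.0), np.float64(247.0)) [0.0169 0.0039 0.0088] [0.0012 0.0074]
side green 13 (np.float64(411.0), np.float64(364.0)) [ 0.0146 -0.0054  0.0085] [-0.0082 -0.0033]
wrist green 254 (np.float64(288.0), np.float64(268.0)) [ 0.0163 -0.0004  0.0097] [-0.0064  0.0052]
jog [2.11, 1.95, 0.93] [-0.02, 0.0, -16.99]
jog [2.11, 1.95, 0.93] [0.0, 0.01, 5.51]
[ 0.50715582 -0.54044579  2.2639892  -0.26872682  1.08632842  1.50224265]
```

Request:
jog_arm(targets=[[[0.7, 0.7, 0.3], [0, 0, 1.3], 50], [[1.4, 1.3, 0.6], [0, 0, 2.6], 50], [[2.1, 1.95, 0.9], [0, 0, 3.9], 50], [[2.1, 1.95, 0.9], [0, 0, 5.5], 50], [[2.1, 1.95, 0.9], [0, 0, 5.5], 50], [[2.1, 1.95, 0.9], [0, 0, 5.5], 50]])

```text
time: 8.5
tool_pos: [0.4735, 0.2253, 0.1705]
tool_rot: [0.012, 0.977, -0.051, 0.208]
contact_force: [-0.3, 0.2, 0.1]
gripper_width: 0.503
grasp_force: 0.0
```

```bash
python3 - <<'E'
from h import *
s=state();print(s['time'],w2p(s['tool_pos']),s['joint_pos'])
p,d=grab_frame("wrist");k,T=cam("wrist",s);cv2.imwrite("pics/w8.png",p[:,:,::-1])
P=cloud(d,k,T);N=np.apply_along_axis(w2p,-1,P)
hsv=cv2.cvtColor(p,cv2.COLOR_RGB2HSV);h,sa,v=[hsv[...,i] for i in range(3)]
m=(h>3)&(h<20)&(sa>170)&(N[...,2]>.036)&(N[...,2]<.05)&(abs(N[...,1])<.03)&(N[...,0]>.08)&(N[...,0]<.14)
print(m.sum(),np.median(N[m],0),np.percentile(N[m],[2,98],axis=0))
jog(pw(.1165,0,.023),Rtool(24,180))
E
```

```text
8.5 [0.11684452 0.0002973  0.10172644] [ 0.40997899 -0.37333732  2.13425424 -0.23783818  1.02430711  2.17229319]
386 [0.1192034  0.0003066  0.04068156] [[ 0.11350883 -0.00639781  0.03654835]
 [ 0.12426991  0.00626166  0.04236373]]
jog [-0.02, 0.02, 3.16] [-0.0, -0.0, 0.03]
```

View pics/w8.png

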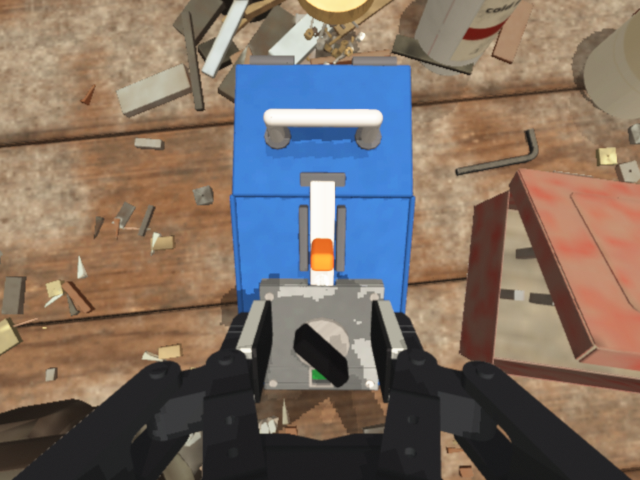

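The green window is at (320,376), tab at (321,254), handle at (323,118), all aligned. I go down onto the tab and grip.

Request:
jog_arm(targets=[[[0, 0, 1.5], [0, 0, 0], 40], [[0, 0, 3.1], [0, 0, 0], 40], [[0, 0, 3.1], [0, 0, 0], 40], [[0, 0, 3.1], [0, 0, 0], 40], [[0, 0, 3.1], [0, 0, 0], 0], [[0, 0, 3.1], [0, 0, 0], 0], [[0, 0, 3.1], [0, 0, 0], 0], [[0, 0, 3.1], [0, 0, 0], 0]])

```text
time: 9.55
tool_pos: [0.506, 0.2217, 0.1033]
tool_rot: [0.012, 0.976, -0.052, 0.209]
contact_force: [-4.6, -5.5, 5.6]
gripper_width: 0.143
grasp_force: 59.2
```

Now draw it down the slope (tool -x).

Request:
jog_arm(targets=[[[-0.12, 0, 0], [0, 0, 0], 0], [[-0.24, 0, 0], [0, 0, 0], 0], [[-0.36, 0, 0], [0, 0, 0], 0], [[-0.48, 0, 0], [0, 0, 0], 0], [[-0.6, 0, 0], [0, 0, 0], 0], [[-0.66, 0, 0], [0, 0, 0], 0], [[-0.66, 0, 0], [0, 0, 0], 0]])

```text
time: 10.42
tool_pos: [0.492, 0.2233, 0.097]
tool_rot: [0.012, 0.976, -0.052, 0.211]
contact_force: [0.2, -5.9, 4.4]
gripper_width: 0.143
grasp_force: 58.8
```

```bash
python3 - <<'E'
from h import *
s=state();print(s['time'],w2p(s['tool_pos']),s['contact_force'],s['contact_force']@Rcur(s))
E
```

```text
10.425 [0.10395646 0.00022924 0.02710472] [ 0.15467602 -5.88592984  4.38665181] [ 2.51438793  5.8408699  -3.67054505]
```

Request:
jog_arm(targets=[[[-0.08, 0, 0], [0, 0, 0], 0], [[-0.14, 0, 0], [0, 0, 0], 0], [[-0.14, 0, 0], [0, 0, 0], 0], [[-0.14, 0, 0], [0, 0, 0], 0]])

```text
time: 10.92
tool_pos: [0.4911, 0.2234, 0.0968]
tool_rot: [0.011, 0.976, -0.051, 0.213]
contact_force: [12.0, -6.9, -1.4]
gripper_width: 0.143
grasp_force: 58.7
```

```bash
python3 - <<'E'
from h import *
s=state();print(s['time'],w2p(s['tool_pos']),s['contact_force']@Rcur(s))
E
```

```text
10.925 [0.10302941 0.00027242 0.0272466 ] [10.90396063  5.61059971  6.60423738]
```

Request:
jog_arm(targets=[[[-0.1, 0, 0], [0, 0, 0], 40], [[-0.1, 0, 0], [0, 0, 0], 40], [[-0.1, 0, 0], [0, 0, 0], 40], [[-0.1, 0, -2], [0, 0, 0], 40], [[-0.1, 0, -4], [0, 0, 0], 40], [[-0.1, 0, -4], [0, 0, 0], 40], [[-0.1, 0, -4], [0, 0, 0], 40]])

```text
time: 11.8
tool_pos: [0.444, 0.2288, 0.1825]
tool_rot: [0.011, 0.977, -0.052, 0.208]
contact_force: [-0.2, 0.1, -0.6]
gripper_width: 0.397
grasp_force: 0.0
```

```bash
python3 - <<'E'
from h import *
s=state();print(s['time'],w2p(s['tool_pos']),s['joint_pos'])
p,d=grab_frame("wrist");k,T=cam("wrist",s);cv2.imwrite("pics/w9.png",p[:,:,::-1])
P=cloud(d,k,T);N=np.apply_along_axis(w2p,-1,P);B=(P-O)@bx()
hsv=cv2.cvtColor(p,cv2.COLOR_RGB2HSV);h,sa,v=[hsv[...,i] for i in range(3)]
m=(h>3)&(h<20)&(sa>170)&(N[...,2]>.036)&(N[...,2]<.05)&(abs(N[...,1])<.03)&(N[...,0]>.08)&(N[...,0]<.14)
print("tab",m.sum(),np.median(N[m],0),np.percentile(N[m],[2,98],axis=0))
m=(B[...,2]>.117)&(B[...,2]<.135)&(B[...,0]>.03)&(B[...,0]<.1)&(abs(B[...,1])<.05)&(sa<80);print("handle",np.median(B[m],0),np.percentile(B[m],[2,98],axis=0))
jog(b2w([.062,.006,.2]),Rtool(0,90))
E
```

```text
11.8 [0.09464541 0.00054149 0.12481804] [ 0.44701076 -0.45450238  2.17124707 -0.24588716  1.07450978  2.20294029]
tab 293 [0.10245531 0.00065952 0.04062028] [[ 0.09746909 -0.00643113  0.03659937]
 [ 0.10810815  0.00653069  0.04221948]]
handle [ 0.0605955  -0.0004078   0.12886827] [[ 0.05784811 -0.03319218  0.11897974]
 [ 0.06638515  0.03216703  0.13089778]]
jog [5.4, -0.22, 1.59] [2.35, -2.35, -11.06]
```

Request:
jog_arm(targets=[[[5.4, -0.2, 1.6], [2.35, -2.35, -11.05], 50], [[5.4, -0.2, 1.6], [2.35, -2.35, -11.05], 50], [[5.4, -0.2, 1.6], [2.35, -2.35, -11.05], 50], [[5.4, -0.2, 1.6], [2.35, -2.35, -11.05], 50], [[5.4, -0.2, 1.6], [2.35, -2.35, -11.05], 50], [[5.4, -0.2, 1.6], [2.35, -2.35, -11.05], 50], [[5.4, -0.2, 1.6], [2.35, -2.35, -11.05], 50], [[5.4, -0.2, 1.6], [2.35, -2.35, -11.05], 50]])

```text
time: 12.85
tool_pos: [0.5831, 0.2181, 0.1985]
tool_rot: [0.0, 0.787, 0.617, 0.018]
contact_force: [-0.1, -0.0, 0.0]
gripper_width: 0.502
grasp_force: 0.0
```

Request:
jog_arm(targets=[[[0, 0, 0], [0, 0, 0], 50], [[0, 0, 0], [0, 0, 0], 50]])

```text
time: 13.1
tool_pos: [0.5831, 0.2186, 0.1998]
tool_rot: [0.001, 0.789, 0.614, 0.02]
contact_force: [-0.8, -0.2, 0.4]
gripper_width: 0.504
grasp_force: 0.0
```

```bash
python3 - <<'E'
from h import *
s=state();print(s['time'],w2b(s['tool_pos']),s['joint_pos'])
jog(b2w([.062,.006,.111]),Rtool(0,90))
p,d=grab_frame("wrist");cv2.imwrite("pics/w10.png",p[:,:,::-1]);k,T=cam("wrist",s)
B=(cloud(d,k,T)-O)@bx();sa=cv2.cvtColor(p,cv2.COLOR_RGB2HSV)[...,1]
m=(B[...,2]>.117)&(B[...,2]<.135)&(B[...,0]>.03)&(B[...,0]<.1)&(abs(B[...,1])<.05)&(sa<80);print("handle",np.median(B[m],0),np.percentile(B[m],[2,98],axis=0))
E
```

```text
13.1 [0.06209553 0.00543806 0.19978247] [0.23243223 0.04276801 1.67665642 0.0153135  1.38430234 0.47763356]
jog [-0.09, -0.1, 3.55] [0.21, -0.21, -1.0]
handle [0.06321801 0.00389246 0.12900796] [[ 0.05843186 -0.03072509  0.12375245]
 [ 0.06781131  0.0341556   0.13082532]]
```

View pics/w10.png

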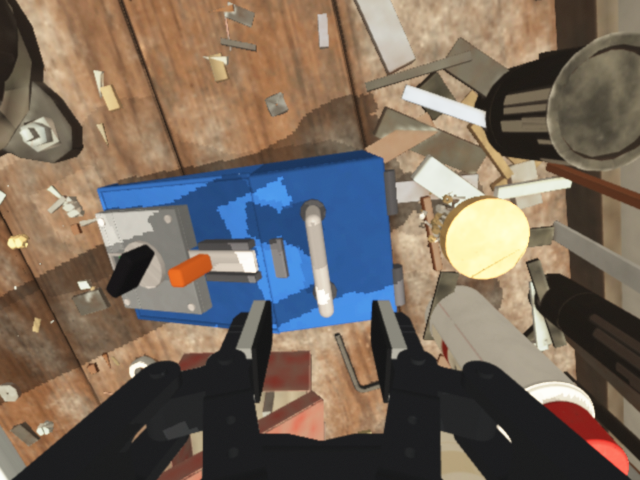

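The bar at (318,262) needs 8° more yaw and sits between the fingers. I turn that, go down and grip.

Request:
jog_arm(targets=[[[0, 0, 1], [0.2, -0.2, -1], 50], [[0, 0, 2], [0.2, -0.2, -1], 50], [[-0.1, 0, 3.5], [0.2, -0.2, -1], 50], [[-0.1, 0, 3.5], [0.2, -0.2, -1], 50], [[-0.1, 0, 3.5], [0.2, -0.2, -1], 0], [[-0.1, 0, 3.5], [0.2, -0.2, -1], 0], [[-0.1, 0, 3.5], [0.2, -0.2, -1], 0], [[-0.1, 0, 3.5], [0.2, -0.2, -1], 0]])

```text
time: 14.15
tool_pos: [0.5836, 0.2192, 0.1162]
tool_rot: [-0.002, 0.743, 0.669, -0.001]
contact_force: [-13.4, -0.6, 9.1]
gripper_width: 0.087
grasp_force: 58.7
```

```bash
cat > arc.py <<'E'
from h import *
import sys
# command base = pose now; bar at box (.0625,.123); hinge (.113,.088)
s=state();print(s['time'],w2b(s['tool_pos']),s['contact_force'],s['grasp_force'],"j",s['joint_pos'].round(2))
R0=Rcur(s);p0=s['tool_pos'];r=np.array([-.0505,.035])
for th in np.radians(np.arange(0,100,12)):
    d=np.array([r[0]*np.cos(th)+r[1]*np.sin(th),-r[0]*np.sin(th)+r[1]*np.cos(th)])-r
    w=bx()@np.array([d[0],0,d[1]]);print(np.degrees(th).round(),(R0.T@w/.025).round(2).tolist())
E
python3 arc.py
```

```text
14.15 [0.06244462 0.00609082 0.11619015] [-13.40123775  -0.59326347   9.13258134] 58.730236887931824 j [0.24 0.15 1.71 0.   1.29 0.34]
0.0 [0.0, 0.0, 0.0]
12.0 [-0.0, 0.33, -0.39]
24.0 [-0.0, 0.74, -0.7]
36.0 [-0.0, 1.21, -0.92]
48.0 [-0.0, 1.7, -1.04]
60.0 [-0.01, 2.22, -1.06]
72.0 [-0.01, 2.72, -0.96]
84.0 [-0.01, 3.2, -0.77]
96.0 [-0.01, 3.62, -0.48]
```

Request:
jog_arm(targets=[[[0, 0.15, -0.2], [0, 0, 0], 0], [[0, 0.33, -0.39], [0, 0, 0], 0], [[0, 0.53, -0.56], [0, 0, 0], 0], [[0, 0.74, -0.7], [0, 0, 0], 0], [[0, 0.97, -0.82], [0, 0, 0], 0], [[0, 1.21, -0.92], [0, 0, 0], 0]])

```text
time: 14.9
tool_pos: [0.6099, 0.2164, 0.1401]
tool_rot: [-0.005, 0.743, 0.669, -0.005]
contact_force: [-24.5, -2.9, 20.2]
gripper_width: 0.082
grasp_force: 59.0
```

```bash
cat > lid.py <<'E'
from h import *
import sys
s=state();print(s['time'],w2b(s['tool_pos']),s['contact_force'],s['ft_torque'],s['gripper_width'],s['grasp_force'])
p,d=grab_frame("side");cv2.imwrite(f"pics/side_{sys.argv[1]}.png",cv2.resize(p[250:430,220:460,::-1],None,fx=3,fy=3));k,T=cam("side")
B=(cloud(d,k,T)-O)@bx();hsv=cv2.cvtColor(p,cv2.COLOR_RGB2HSV);h,sa=hsv[...,0],hsv[...,1]
m=(h>100)&(h<125)&(sa>120)&(B[...,2]>.085)&(abs(B[...,1])<.07)&(B[...,0]>-.02)&(B[...,0]<.2);q=B[m]
t=q[q[:,2]>np.percentile(q[:,2],97)];print("lid top edge",np.median(t,0),"ang from hinge",np.degrees(np.arctan2(np.median(t[:,2])-.088,.113-np.median(t[:,0]))))
E
python3 lid.py a
```

```text
14.9 [0.08890014 0.00608224 0.1401281 ] [-24.48742458  -2.90519783  20.23454956] [-0.44940921  4.45018741 -0.02899001] 0.08204111068321239 59.00167465209961
lid top edge [0.04067357 0.01176716 0.14311399] ang from hinge 37.308025487974746
```

View pics/side_a.png

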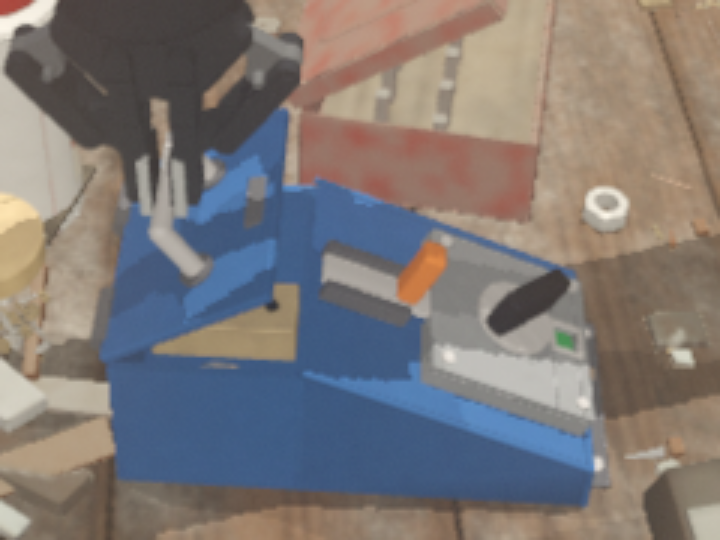

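Lid is at 37°, bolt drawn and window green, as the side crop shows. The radial force says the arc should run slightly higher, so I continue with that correction.

Request:
jog_arm(targets=[[[0, 0.05, -0.1], [0, 0, 0], 0], [[0, 0.22, -0.15], [0, 0, 0], 0], [[0, 0.47, -0.2], [0, 0, 0], 0], [[0, 0.72, -0.22], [0, 0, 0], 0], [[0, 0.98, -0.22], [0, 0, 0], 0]])

```text
time: 15.58
tool_pos: [0.6388, 0.2132, 0.147]
tool_rot: [-0.001, 0.743, 0.669, -0.0]
contact_force: [-13.8, -2.3, 11.8]
gripper_width: 0.079
grasp_force: 59.5
```

```bash
python3 lid.py b
```

```text
15.575 [0.1180604  0.00604065 0.14695015] [-13.81342739  -2.26245926  11.82371035] [-0.30076062  2.70270959  0.02262135] 0.079269020807104 59.510902762413025
lid top edge [0.07248612 0.02850284 0.17155438] ang from hinge 64.13216424599351
```

Request:
jog_arm(targets=[[[0, 0.25, 0.04], [0, 0, 0], 0], [[0, 0.5, 0.09], [0, 0, 0], 0], [[0, 0.75, 0.17], [0, 0, 0], 0], [[0, 0.98, 0.28], [0, 0, 0], 0]])

```text
time: 16.12
tool_pos: [0.6644, 0.2104, 0.1395]
tool_rot: [0.0, 0.744, 0.669, 0.001]
contact_force: [-6.8, 4.8, 12.6]
gripper_width: 0.084
grasp_force: 59.7
```

```bash
python3 lid.py c
```

```text
16.125 [0.14378323 0.00606871 0.13950156] [-6.80640319  4.81691306 12.61292588] [ 1.39180042  0.82203491 -0.02301992] 0.0836418623297173 59.73314881324768
lid top edge [0.10899108 0.03716962 0.18135467] ang from hinge 87.54106510572166
```

View pics/side_c.png

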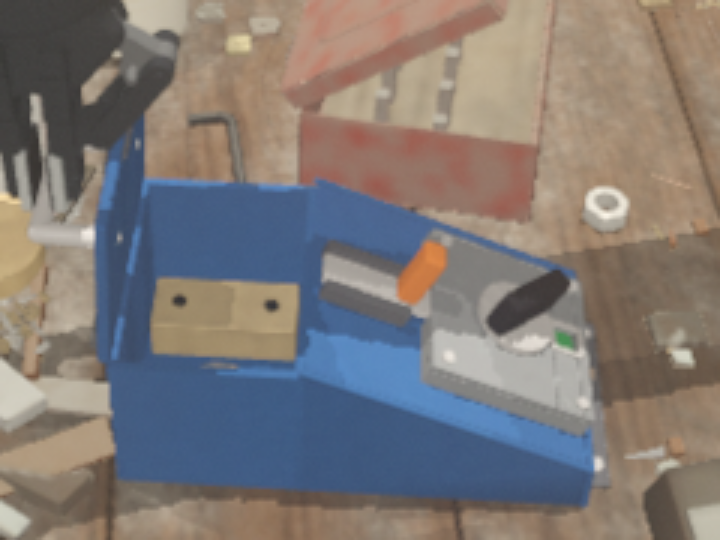

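The lid stands at about 87°, with the window green and the bolt drawn. I open slightly and go straight up.

Request:
jog_arm(targets=[[[0, 0, 0], [0, 0, 0], 20], [[0, 0, 0], [0, 0, 0], 20], [[0, 0.06, -0.4], [0, 0, 0], 20], [[0, 0.06, -1], [0, 0, 0], 20], [[0, 0.06, -2], [0, 0, 0], 20], [[0, 0.06, -4], [0, 0, 0], 20], [[0, 0.06, -4.5], [0, 0, 0], 20], [[0, 0.06, -4.5], [0, 0, 0], 20]])

```text
time: 17.18
tool_pos: [0.6667, 0.21, 0.25]
tool_rot: [0.001, 0.743, 0.669, 0.003]
contact_force: [0.3, -0.2, -0.8]
gripper_width: 0.201
grasp_force: 0.0
```

```bash
python3 lid.py d; python3 win.py 9; python3 - <<'E'
from h import *
# bystanders: compare with start in both views, and tab position
for n in ("scene","side"):
    z=np.load(f"pics/{n}0.npz")['p'];p,d=grab_frame(n);k,T=cam(n)
    f=(cv2.absdiff(z,p).max(-1)>60).astype(np.uint8);nn,l,st,c=cv2.connectedComponentsWithStats(cv2.morphologyEx(f,cv2.MORPH_OPEN,np.ones((3,3),np.uint8)))
    print(n,[(st[i,:4].tolist(),int(st[i,4])) for i in range(1,nn) if st[i,4]>25])
    N=np.apply_along_axis(w2p,-1,cloud(d,k,T));hsv=cv2.cvtColor(p,cv2.COLOR_RGB2HSV);h,sa=hsv[...,0],hsv[...,1]
    m=(h>3)&(h<20)&(sa>170)&(abs(N[...,2]-.041)<.012)&(abs(N[...,1])<.03)&(N[...,0]>.06)&(N[...,0]<.14)
    if m.sum():print("tab",m.sum(),np.median(N[m],0))
E
```

```text
17.175 [0.14604467 0.00590336 0.24997439] [ 0.28197716 -0.21899959 -0.8040881 ] [-0.01477667 -0.01577955  0.01272569] 0.20058605180316913 0.0
lid top edge [ 0.11116023 -0.00628208  0.18154014] ang from hinge 88.87323716956274
17.225 [0.3245 0.0056 0.0939] j6 0.3040118895472976 F [ 0.35319069  0.38477188 -1.29471007] 0.0
psi 89.88422261939883
scene green 17 (np.float64(191.0), np.float64(247.0)) [0.0161 0.0044 0.0093] [0.0001 0.0078]
side green 14 (np.float64(411.0), np.float64(364.0)) [ 0.0145 -0.0052  0.0084] [-0.0089 -0.0014]
scene [([251, 14, 8, 4], 30), ([263, 14, 13, 5], 56), ([261, 21, 19, 7], 98), ([243, 23, 53, 91], 2580), ([240, 152, 41, 55], 843), ([264, 156, 38, 33], 465), ([239, 181, 6, 6], 33), ([209, 182, 46, 51], 673), ([194, 219, 7, 7], 39), ([204, 224, 5, 8], 36), ([187, 229, 7, 11], 59), ([196, 234, 13, 9], 71), ([189, 243, 7, 8], 38), ([197, 247, 5, 6], 27), ([72, 353, 73, 85], 2453), ([66, 356, 5, 14], 52), ([39, 358, 6, 8], 30), ([48, 383, 10, 23], 142), ([59, 392, 8, 9], 43), ([14, 420, 64, 60], 574), ([86, 422, 24, 34], 236), ([73, 429, 18, 27], 229), ([123, 430, 48, 45], 709), ([0, 434, 39, 46], 304), ([40, 437, 35, 35], 591), ([89, 469, 8, 11], 68)]
tab 36 [ 0.1005422  -0.00656288  0.03863621]
side [([152, 0, 87, 83], 4711), ([167, 0, 361, 126], 16944), ([164, 124, 111, 136], 5265), ([592, 127, 11, 13], 60), ([618, 137, 4, 8], 31), ([180, 138, 12, 26], 186), ([198, 149, 10, 9], 67), ([581, 154, 18, 40], 349), ([268, 189, 8, 4], 27), ([537, 264, 21, 30], 231), ([257, 278, 7, 17], 79), ([570, 302, 34, 38], 478), ([290, 304, 11, 39], 291), ([251, 307, 70, 64], 1639), ([235, 325, 5, 6], 28), ([343, 326, 26, 26], 402), ([314, 331, 15, 12], 151), ([381, 337, 15, 14], 119), ([401, 340, 9, 8], 54), ([382, 353, 11, 9], 72), ([396, 354, 14, 12], 117)]
```

View pics/side_d.png

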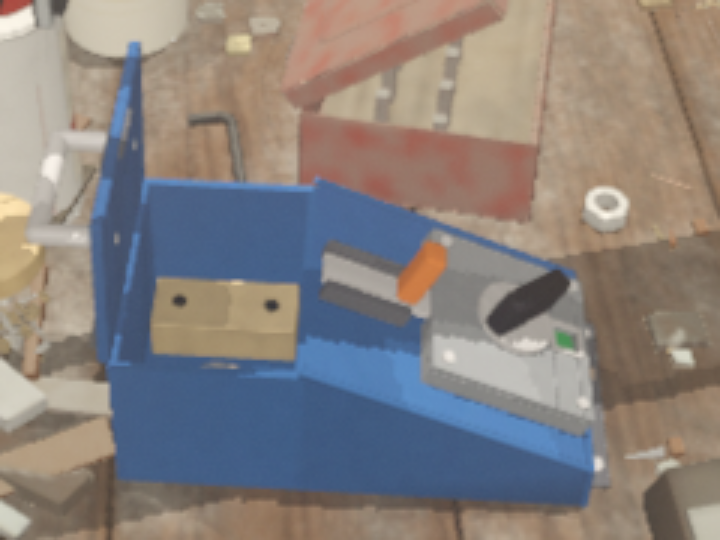

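The lid stands upright, the bolt is drawn and the window is green. The gripper is clear and the bystanders show no movement, so I hand in.

```bash
python3 -c "
from plant import *
print(job_done())"
```

```text
the job is handed in; nothing more can be done
None
```

The job is handed in at about 17 s of the 72 s; the judge returned no verdict. The last pictures showed the lid upright at about 87–89°, the bolt drawn to its stop, green filling the window, the gripper clear and the things round the box undisturbed.

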